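# Hang the missing shelf arm on the slotted upright

### The arm

A 6-joint arm with a two-finger parallel gripper is mounted at the origin on the work surface. World frame = base frame: x ahead of the robot, y to its left, z up, the work surface at z = 0. Lengths are in m, angles in rad, forces in N, time in s.
With the tool pointing down it reaches from about 0.375 to 0.9 m from the base axis. Payload 3.1 kg.
Tool frame: the origin (TCP) lies between the finger pads; the fingertips stand 17 mm ahead of it and the grasp point (between the pads) lies 2 mm behind it (robot.nose_length is the distance from the TCP to the fingertips, in m); z points along the fingers, y is the line along which they close (so a half turn about z gives the same grasp; the last joint's range is limited). The gripper opens to 87 mm and grips with 3 to 60 N. Pads are 19 mm wide; open, the fingers measure 117 mm over their backs; the gripper's body (75 mm by 190 mm) begins 51 mm behind the grasp point.
Start: joints at [-1.399, 0.527, 1.433, -0, 1.181, -0.178], TCP at [0.214, -0.587, 0.24] pointing down, gripper open.
Joint ranges: [-3.08, 3.08], [-0.75, 2.2], [0.22, 2.44], [-1.43, 4.57], [0, 2.65], [-2.85, 2.85]. Speed limits (rad/s): [2.79, 2.79, 3.14, 3.14, 3.14, 3.14].

### API

Orientations are given as a unit quaternion [x, y, z, w].
In Python, from rig import robot, cams gives the robot as it stands.
- The arm moves only by the shell command python3 -m pendant 'ROWS' [FORCE]. ROWS is JSON, a list of rows, each an object with "jaw": the opening, from 0 (shut) to 1 (fully open); "linear": the shift along the tool's x, y, z in cm, a list of three; "twist": the turn about the tool's z in degrees. A call has 1 to 12 rows; each row shifts and turns the commanded pose from where the row before left it, along the tool's axes as they then stand; what a row does not reach is not made up. A row lasts 1/12 s, in which the tool goes at most 41.7 mm and 7.16 degrees, less where a joint would pass 70% of its speed; a pose out of reach is approached as far as the arm can. A call is refused whole if a number of a shift passes 4.17 or a number of a turn 7.16, either way. A call with a gripper value outside its range is refused whole. The fingers move at their own pace and stop on an object; FORCE is the grip in N (left out, the last holds). Time passes only in rows, so rows that do not move let the fingers close. It gives the time, the measured TCP pose, the force, the opening and the grip force at its end, in the units of the state.
- robot.get_obs(): the state, without advancing time (a new reading comes with each control period).
- cams.camera(name): name is "side" or "top"; returns a dict with "color" (400x640x3 uint8, blue, green, red), "depth" (400x640 float32, m along the optical axis (not along the pixel's ray), 0 where there is no reading), "fov_y" (degrees; the focal length in pixels is half the picture's height over the tangent of half this angle, whatever the lens; pixels are square), "cx", "cy" (the principal point, pixels), "view" (4x4, takes a point from world to camera coordinates). Camera axes: x right, y down, z forward; pixel columns grow to the right and rows downward; lengths in m; the calibration is good to about 2 mm. A picture is of the moment at which its call begins.
- robot.hand_in(): hands the job in; it is judged then, once.
The state is a dict: "time": time; "q": joint angles; "joint_velocities": joint speeds; "joint_torque": joint torques, N m; "position": TCP position; "tool_rot": TCP orientation; "ft_force": force on the tool from outside, world axes, zero at the start; "moment": the same for the moment, N m; "grip_width": finger opening in m; "grip_force": force on a finger pad.
Only numpy, scipy, OpenCV 4.12 (cv2) and the standard library are available. Lean on these libraries where they do the work, as an engineer would, in place of code of your own. Each camera call takes 0.05 s, during which the arm holds its last target. There are 200 camera calls.

### The job

The little shelf unit on the bench has lost one of its two shelf arms. Take the loose blue arm from the bench and hang it on the bare upright, level with the arm that is already up: put its four hooked tabs into the slots, then push it down until it is fully home and its spring catch has snapped into the upright. Leave the tools and the other things on the bench where they lie.

Things in the scene. Friction and masses are not known exactly. Their poses are not given: they have to be found in the camera images.
- bracket_mid (a point): centre of the loose blue steel shelf arm, standing on its underside on the bench: tube 24 mm wide (y), 50 mm high, 160 mm long, 0.3 to 0.5 kg. +x points to its hooked end, z up. The mounting face is 80 mm along +x; the tip, with a 6 mm high lip on top, 80 mm along -x; top and underside are 25 mm above and below. Grip it across y.
- bracket_face (a point): centre of the arm's mounting face (axes as bracket_mid), a plate 34 wide x 50 high x 4 mm. From it 4 tabs, each 4 mm wide, stick out 10 mm along +x: y = -12 and +12 mm, two rows 32 mm apart. A tab is a neck 5 mm high, its underside 17 mm below (lower row) or 15 mm above (upper row) this point, with a lip hooking 6 mm down behind; the notch between lip and plate is 4.5 to 5.5 mm wide.
- catch (a joint): spring plunger (brass, 6 x 7 mm) in the middle of the arm's mounting face; two red side tabs move with it. m: 0 = sticks out 7 mm, 0.007 = flush. Spring 3 N at 0, 6 N at 0.007. The upright presses it back while the arm is still high; it snaps out to 0 into a hole of the upright over the last 2 mm of the way down, then keeps the arm from being lifted.
- mate_mid (a point): centre of the other blue arm (same size and axes), already hooked in and fixed on one of the two uprights. Its +x axis points squarely into the upright, whose front face is 80 mm along it. The missing arm must hang at the same height, just as far out and parallel, on the other upright.
- rack: shelf unit fixed to the bench: plywood base (310 wide y, 200 deep x, 18 mm high) and back, two white steel uprights 48 mm wide, tops at 236 mm. Origin on the bench midway between the uprights, in the plane of their front faces; +x points squarely into that face, as mate_mid's does. The bare upright takes the arm. 4 mm front sheets, 18 mm free behind.
- place_pos (a point): on the front face of the upright at the rack's +y side, at the height of bracket_face on an arm fully home (163 mm above the bench). Only the nominal middle: each upright was screwed on by hand up to 9 mm to either side (rack y), so the slots must be found by touch or eye. One upright carries the other arm, the second is bare.
- place_neg (a point): the same for the upright at the rack's -y side. Slots on each upright: two columns, 12 mm either side of its middle, each slot 7 wide x 17 mm high, pitch 32 mm, lower edges 50, 82, 114, 146, 178 and 210 mm above the bench; the other arm sits in the 146 and 178 mm rows. To go in, the arm must be 6 to 12 mm higher than when home.
- short_arm: short black shelf arm, 95 mm long, bystander, not the right one; origin under its hooked end
- hammer: hammer with wooden handle, 270 mm, bystander
- chisel: chisel with wooden handle, 250 mm, bystander
- pliers: pliers with blue handles, 180 mm, bystander
Mind the look-alikes: they are no part of the job. There is more than one size of the part that bears bracket_mid; the job needs the middle-sized.

How it is judged:
By the outcome, as a careful person would: the job done as asked, in the order asked, and still so for the second after the job is handed in, with the robot touching nothing.
It also fails if it takes over 61 s, if anything falls off the work surface, if the arm or the gripper's body presses on something with over 40 N, if the wrist force passes 120 N, or if a joint passes its speed limit or range.

## Working session

There is one attempt and no reset: what is moved stays moved. The work goes in short steps, Python scripts to look and compute and a shell command to move; the robot and the scene stay as the last step left them, time stands still between calls to the robot, and variables do not carry over. Pictures are saved under pics/ and viewed, at most 10 in all, crops included, and the job is handed in when it is done.

```bash
mkdir -p pics; cat > h.py <<'E'
import numpy as np, cv2
from rig import robot, cams
def grab(n):
    c=cams.camera(n); np.savez(f'/tmp/{n}.npz',**c); return c
def pts(c):
    d=c['depth'].astype(float); f=200/np.tan(np.radians(c['fov_y'])/2)
    v,u=np.mgrid[0:400,0:640]
    P=np.stack([(u-c['cx'])/f*d,(v-c['cy'])/f*d,d],-1)
    V=np.array(c['view']); W=(P-V[:3,3])@V[:3,:3]
    W[d==0]=np.nan
    return W
E
python3 - <<'E'
from h import *
for n in('side','top'):
    c=grab(n); cv2.imwrite(f'pics/{n}0.png',c['color']); print(n,c['fov_y'],np.round(np.linalg.inv(c['view']),3).tolist())
o=robot.get_obs(); print(o['position'],o['tool_rot'],o['ft_force'],robot.nose_length)
E
```

```text
side 49.519778327935185 [[-0.96, -0.214, 0.182, 0.157], [-0.281, 0.753, -0.595, 0.969], [-0.01, -0.622, -0.783, 1.269], [0.0, 0.0, 0.0, 1.0]]
top 50.901143580235136 [[-0.003, -0.984, 0.176, 0.142], [-1.0, 0.0, -0.012, 0.104], [0.012, -0.176, -0.984, 1.582], [0.0, 0.0, 0.0, 1.0]]
[ 0.21410076 -0.58653405  0.23867299] [ 9.84745243e-01  1.73999584e-01 -3.15571175e-06 -9.74993343e-04] [-0.18983277 -0.09091826 -0.35789208] 0.017
```

View pics/top0.png

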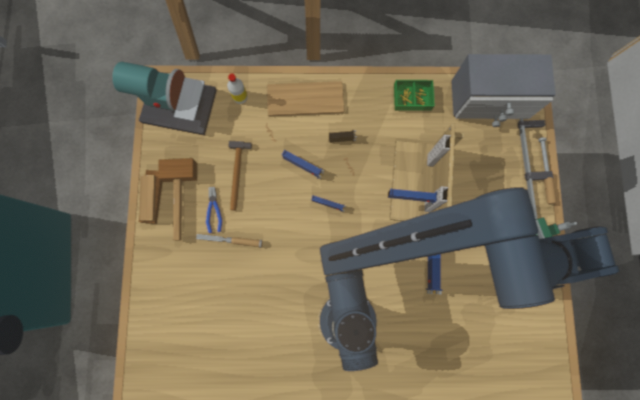

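View pics/side0.png

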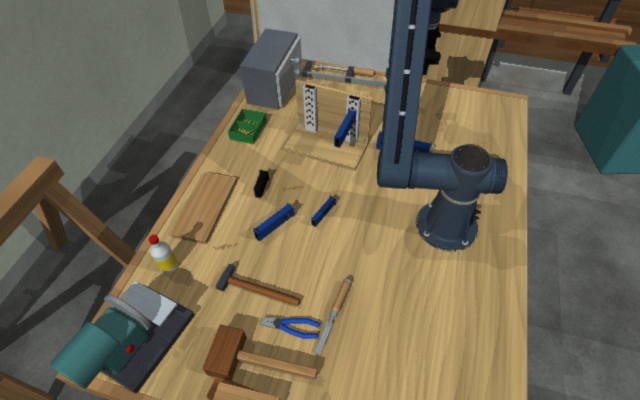

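```bash
cat >> h.py <<'E'
def load(n): return dict(np.load(f'/tmp/{n}.npz'))
def blobs(c,W):
    h=cv2.cvtColor(c['color'],cv2.COLOR_BGR2HSV)
    m=((abs(h[...,0].astype(int)-113)<10)&(h[...,1]>150)).astype(np.uint8)
    n,l,s,_=cv2.connectedComponentsWithStats(m)
    return [(l==i,s[i]) for i in range(1,n) if s[i][4]>60]
E
python3 - <<'E'
from h import *
for n in('top','side'):
    c=load(n);W=pts(c)
    for m,s in blobs(c,W):
        P=W[m];P=P[~np.isnan(P[:,0])]
        zt=np.percentile(P[:,2],95); T=P[P[:,2]>zt-.012]
        (cx,cy),(w,h),a=cv2.minAreaRect((T[:,:2]*1000).astype(np.float32))
        print(n,s.tolist(),'ztop%.3f'%zt,np.round([cx,cy,w,h,a],1),len(T))
    # uprights: white pixels in rack area, z>0.03
    k=(c['color'].min(-1)>130)&(W[...,2]>.05)&(W[...,2]<.3)&(W[...,1]<-.1)&(W[...,0]>.2)&(W[...,0]<.8)
    nl,l,s,_=cv2.connectedComponentsWithStats(k.astype(np.uint8))
    for i in range(1,nl):
        if s[i][4]>40:
            P=W[l==i]; print('white',s[i].tolist(),np.nanpercentile(P,[2,50,98],axis=0).round(3).tolist())
c=load('top'); a=cv2.resize(c['color'][140:220,270:350],(480,480))
c=load('side'); b=cv2.resize(c['color'][70:170,280:390],(528,480),interpolation=cv2.INTER_CUBIC)
cv2.imwrite('pics/c1.png',cv2.resize(np.hstack([a,b]),(800,380)))
E
```

```text
white [470, 97, 83, 4, 249] [[0.778, -0.719, 0.182], [0.783, -0.58, 0.188], [0.789, -0.438, 0.193]]
white [430, 135, 19, 26, 142] [[0.587, -0.321, 0.053], [0.608, -0.316, 0.166], [0.628, -0.313, 0.239]]
white [437, 187, 10, 14, 63] [[0.406, -0.313, 0.18], [0.432, -0.298, 0.22], [0.45, -0.294, 0.239]]
side [335, 110, 21, 36, 280] ztop0.192 [ 432.5 -209.9  163.6   24.6   83.8] 189
side [414, 141, 17, 11, 145] ztop0.069 [ 143.  -307.8   38.8   61.8   84.7] 106
side [312, 197, 23, 28, 202] ztop0.043 [432.1  80.5 121.4  16.9  72.7] 136
side [254, 204, 40, 36, 481] ztop0.054 [584.4 177.7 159.6  28.1  59.1] 278
side [279, 318, 41, 20, 355] ztop0.018 [383.  507.  118.9  59.    4.1] 350
white [276, 37, 24, 46, 115] [[0.775, -0.712, 0.152], [0.78, -0.551, 0.186], [0.788, -0.427, 0.192]]
white [303, 86, 12, 42, 272] [[0.581, -0.319, 0.053], [0.604, -0.31, 0.153], [0.627, -0.303, 0.236]]
white [346, 95, 14, 38, 120] [[0.402, -0.304, 0.093], [0.417, -0.292, 0.209], [0.449, -0.285, 0.237]]
```

View pics/c1.png

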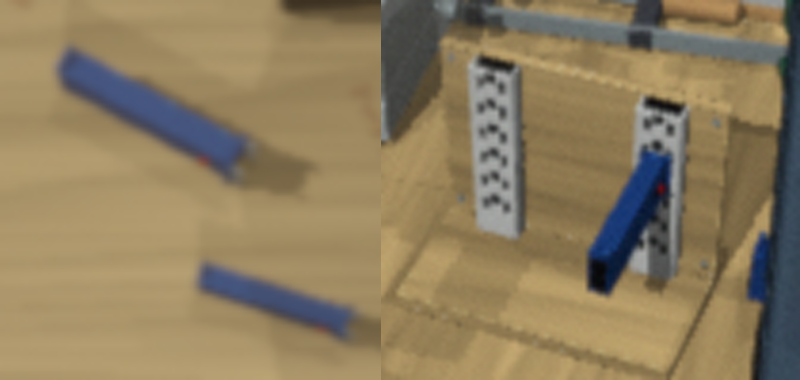

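```bash
cat >> h.py <<'E'
def bar(c,W,x,y,r=.11,zlo=.0,sat=90):
    h=cv2.cvtColor(c['color'],cv2.COLOR_BGR2HSV)
    m=(abs(h[...,0].astype(int)-113)<14)&(h[...,1]>sat)&(np.hypot(W[...,0]-x,W[...,1]-y)<r)&(W[...,2]>zlo)
    P=W[m]; zt=np.median(P[P[:,2]>np.percentile(P[:,2],70),2]); P=P[abs(P[:,2]-zt)<.006]
    vx,vy,px,py=cv2.fitLine(P[:,:2].astype(np.float32),cv2.DIST_L2,0,.001,.001).ravel()
    if vy>0: vx,vy=-vx,-vy
    d=np.array([vx,vy]);n=np.array([-vy,vx]);q=P[:,:2]
    s=q@d;t=q@n; S=np.percentile(s,[1,99]);T=np.percentile(t,[3,97])
    mid=d*S.mean()+n*T.mean()
    return dict(n=len(P),zt=zt.round(4),mid=mid.round(4),yaw=np.degrees(np.arctan2(vy,vx)).round(2),L=np.ptp(S).round(4),w=np.ptp(T).round(4))
def upr(c,W,x,y,yaw=-96):
    k=(c['color'].min(-1)>105)&(np.ptp(c['color'].astype(int),axis=-1)<40)&(W[...,2]>.06)&(W[...,2]<.245)&(np.hypot(W[...,0]-x,W[...,1]-y)<.045)
    P=W[k]; d=np.array([np.cos(np.radians(yaw)),np.sin(np.radians(yaw))]);n=np.array([-d[1],d[0]])
    s=P[:,:2]@d;t=P[:,:2]@n
    return len(P),'depth',np.percentile(s,[2,20,50,80]).round(4),'lat',np.percentile(t,[1,99]).round(4),(np.percentile(t,[1,99]).mean()).round(4),'medlat',np.median(t).round(4)
E
python3 - <<'E'
from h import *
for n in('top','side'):
    c=load(n);W=pts(c)
    print(n,'A',bar(c,W,.58,.178)); print('mate',bar(c,W,.43,-.21,zlo=.15)); print('C',bar(c,W,.2,-.3,.13,.02))
    print('bare',upr(c,W,.605,-.31)); print('mateup',upr(c,W,.425,-.292))
E
```

```text
top A {'n': 137, 'zt': np.float64(0.0538), 'mid': array([0.5853, 0.1692]), 'yaw': np.float32(-119.03), 'L': np.float64(0.1452), 'w': np.float64(0.0173)}
mate {'n': 225, 'zt': np.float64(0.1912), 'mid': array([ 0.4341, -0.2148]), 'yaw': np.float32(-95.18), 'L': np.float64(0.1503), 'w': np.float64(0.0192)}
C {'n': 198, 'zt': np.float64(0.0687), 'mid': array([ 0.1769, -0.3123]), 'yaw': np.float32(-4.62), 'L': np.float64(0.1197), 'w': np.float64(0.0259)}
bare (217, 'depth', array([0.249 , 0.2502, 0.2512, 0.2529]), 'lat', array([0.6117, 0.6607]), np.float64(0.6362), 'medlat', np.float64(0.635))
mateup (151, 'depth', array([0.2491, 0.2503, 0.2519, 0.2567]), 'lat', array([0.4323, 0.4811]), np.float64(0.4567), 'medlat', np.float64(0.4441))
side A {'n': 262, 'zt': np.float64(0.0514), 'mid': array([0.5849, 0.1773]), 'yaw': np.float32(-118.94), 'L': np.float64(0.1589), 'w': np.float64(0.0232)}
mate {'n': 189, 'zt': np.float64(0.1895), 'mid': array([ 0.433 , -0.2098]), 'yaw': np.float32(-95.54), 'L': np.float64(0.161), 'w': np.float64(0.0231)}
C {'n': 16, 'zt': np.float64(0.5764), 'mid': array([ 0.1852, -0.4033]), 'yaw': np.float32(-170.15), 'L': np.float64(0.0488), 'w': np.float64(0.0117)}
bare (367, 'depth', array([0.2396, 0.2437, 0.246 , 0.2495]), 'lat', array([0.6081, 0.6616]), np.float64(0.6348), 'medlat', np.float64(0.6324))
mateup (197, 'depth', array([0.2407, 0.2441, 0.247 , 0.2515]), 'lat', array([0.429 , 0.4837]), np.float64(0.4563), 'medlat', np.float64(0.4398))
```

Three loose blue arms could be mistaken for each other: A at top-view pixel (302,163), 160 mm long and 50 mm high; B at (328,203), about 121 mm long; C at (434,273), about 69 mm high and larger. There is also the black short arm at (341,136) and the mounted arm at (412,195). A is the middle size, and the crop shows its plate and red tab at the right-hand end. The bare upright is the one at (440,150), on the rack's +y side.

```bash
python3 -m pendant '[{"jaw":1,"linear":[0,0,-1.4],"twist":-6.83},{"jaw":1,"linear":[0,0,-1.4],"twist":-6.83},{"jaw":1,"linear":[0,0,-1.4],"twist":-6.83},{"jaw":1,"linear":[0,0,-1.4],"twist":-6.83},{"jaw":1,"linear":[0,0,-1.4],"twist":-6.83},{"jaw":1,"linear":[0,0,-1.4],"twist":-6.83}]'
python3 -m pendant '[{"jaw":1,"linear":[4,-0.2,0],"twist":0},{"jaw":1,"linear":[4,-0.2,0],"twist":0},{"jaw":1,"linear":[4,-0.2,0],"twist":0},{"jaw":1,"linear":[4,-0.2,0],"twist":0},{"jaw":1,"linear":[4,-0.2,0],"twist":0},{"jaw":1,"linear":[4,-0.2,0],"twist":0},{"jaw":1,"linear":[4,-0.2,0],"twist":0},{"jaw":1,"linear":[4,-0.2,0],"twist":0},{"jaw":1,"linear":[4,-0.2,0],"twist":0},{"jaw":1,"linear":[4,-0.2,0],"twist":0}]'
cat >> h.py <<'E'
def st():
    o=robot.get_obs(); from scipy.spatial.transform import Rotation as R
    M=R.from_quat(o['tool_rot']).as_matrix()
    print('t%.2f'%o['time'],'p',np.round(o['position'],4),'yaw %.2f'%np.degrees(np.arctan2(M[1,0],M[0,0])),'tilt',np.round(M[:2,2],4),'F',np.round(o['ft_force'],1),'M',np.round(o['moment'],2),'w %.4f g %.1f'%(o['grip_width'],o['grip_force']))
    return np.array(o['position']),M
def to(x,y,z):
    p,M=st(); print('tool shift cm',np.round(M.T@(np.array([x,y,z])-p)*100,2))
E
python3 -c "
from h import *
to(.585,.177,.24)"
```

```text
time: 0.6
position: [0.2142, -0.5867, 0.3236]
tool_rot: [0.86, 0.51, 0.0, -0.001]
ft_force: [0.4, -0.5, 0.3]
grip_width: 0.0874
grip_force: 0.0
time: 1.43
position: [0.3907, -0.2255, 0.3234]
tool_rot: [0.862, 0.507, -0.0, -0.0]
ft_force: [0.4, -0.6, -0.2]
grip_width: 0.0872
grip_force: 0.0
t1.43 p [ 0.3907 -0.2255  0.3234] yaw 60.99 tilt [-0.0003  0.0004] F [ 0.4 -0.6 -0.2] M [-0.07 -0.15  0.03] w 0.0872 g 0.0
tool shift cm [44.62 -2.52  8.35]
```

```bash
python3 -m pendant '[{"jaw":1,"linear":[4,-0.23,0],"twist":0},{"jaw":1,"linear":[4,-0.23,0],"twist":0},{"jaw":1,"linear":[4,-0.23,0],"twist":0},{"jaw":1,"linear":[4,-0.23,0.9],"twist":0},{"jaw":1,"linear":[4,-0.23,0.9],"twist":0},{"jaw":1,"linear":[4,-0.23,0.9],"twist":0},{"jaw":1,"linear":[4,-0.23,0.9],"twist":0},{"jaw":1,"linear":[4,-0.23,0.9],"twist":0},{"jaw":1,"linear":[4,-0.23,0.9],"twist":0},{"jaw":1,"linear":[4,-0.23,0.9],"twist":0},{"jaw":1,"linear":[4,-0.23,0.9],"twist":0}]'
python3 - <<'E'
from h import *
to(.585,.177,.12)
c=grab('side');W=pts(c); print(bar(c,W,.58,.178))
cv2.imwrite('pics/g1.png',cv2.resize(c['color'][110:270,190:350],(600,600)))
E
```

```text
time: 2.35
position: [0.5817, 0.1717, 0.2506]
tool_rot: [0.861, 0.508, -0.001, -0.0]
ft_force: [0.6, -1.4, 0.2]
grip_width: 0.0872
grip_force: 0.0
t2.35 p [0.5817 0.1717 0.2506] yaw 61.05 tilt [-0.0011 -0.0003] F [ 0.6 -1.4  0.2] M [-0.05 -0.09 -0.05] w 0.0872 g 0.0
tool shift cm [ 0.63  0.05 13.06]
{'n': 11, 'zt': np.float64(0.3721), 'mid': array([0.5509, 0.2054]), 'yaw': np.float32(-157.46), 'L': np.float64(0.0521), 'w': np.float64(0.0214)}
```

View pics/g1.png

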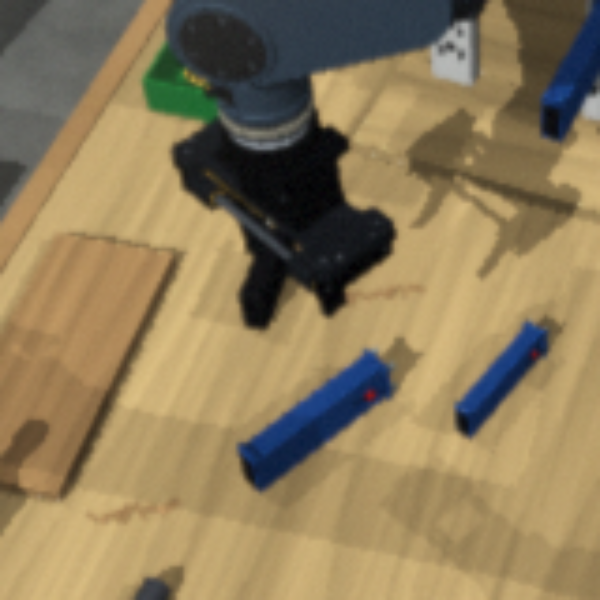

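The close view shows the chosen arm A under the gripper, with its red tab at crop (370,395) at the hooked end facing the rack. Arm B lies clear at (505,380). Going down to grip.

```bash
python3 -m pendant '[{"jaw":1,"linear":[0.1,0,3.6],"twist":0},{"jaw":1,"linear":[0.1,0,3.6],"twist":0},{"jaw":1,"linear":[0.1,0.05,3.6],"twist":0},{"jaw":1,"linear":[0.1,0,3.6],"twist":0},{"jaw":1,"linear":[0.1,0,3.6],"twist":0},{"jaw":1,"linear":[0,0,3],"twist":0},{"jaw":1,"linear":[0,0,1.2],"twist":0},{"jaw":1,"linear":[0,0,0],"twist":0}]'
python3 -m pendant '[{"jaw":0,"linear":[0,0,0],"twist":0},{"jaw":0,"linear":[0,0,0],"twist":0},{"jaw":0,"linear":[0,0,0],"twist":0},{"jaw":0,"linear":[0,0,0],"twist":0},{"jaw":0,"linear":[0,0,0],"twist":0},{"jaw":0,"linear":[0,0,0],"twist":0},{"jaw":0,"linear":[0,0,0],"twist":0},{"jaw":0,"linear":[0,0,0],"twist":0}]' 50
python3 -c "
from h import *
st()"
```

```text
time: 3.07
position: [0.5817, 0.1732, 0.0262]
tool_rot: [0.862, 0.508, -0.003, -0.002]
ft_force: [-0.3, 0.5, -0.1]
grip_width: 0.087
grip_force: 0.0
time: 3.73
position: [0.5845, 0.1738, 0.0299]
tool_rot: [0.862, 0.508, 0.0, 0.0]
ft_force: [0.2, -0.1, 0.2]
grip_width: 0.0418
grip_force: 0.0
t3.73 p [0.5845 0.1738 0.0299] yaw 61.02 tilt [0.0005 0.    ] F [ 0.2 -0.1  0.2] M [-0.05 -0.05  0.03] w 0.0418 g 0.0
```

```bash
python3 -m pendant '[{"jaw":0,"linear":[0,0,0],"twist":0},{"jaw":0,"linear":[0,0,0],"twist":0},{"jaw":0,"linear":[0,0,0],"twist":0},{"jaw":0,"linear":[0,0,0],"twist":0},{"jaw":0,"linear":[0,0,0],"twist":0},{"jaw":0,"linear":[0,0,0],"twist":0}]' 50
python3 -m pendant '[{"jaw":0,"linear":[0,0,-2],"twist":0},{"jaw":0,"linear":[0,0,-4],"twist":0},{"jaw":0,"linear":[0,0,-4],"twist":0},{"jaw":0,"linear":[0,0,-4],"twist":0},{"jaw":0,"linear":[0,0,-4],"twist":0},{"jaw":0,"linear":[0,0,0],"twist":0}]' 50
python3 - <<'E'
from h import *
p,M=st()
c=grab('side');W=pts(c); print(bar(c,W,p[0],p[1],.12,.1))
cv2.imwrite('pics/g2.png',cv2.resize(c['color'][80:240,190:350],(600,600)))
E
```

```text
time: 4.23
position: [0.5847, 0.1738, 0.0295]
tool_rot: [0.862, 0.508, 0.0, 0.0]
ft_force: [0.4, -0.1, 0.4]
grip_width: 0.0235
grip_force: 50.0
time: 4.73
position: [0.5887, 0.1747, 0.2176]
tool_rot: [0.861, 0.508, 0.007, 0.003]
ft_force: [2.2, 0.6, -2.5]
grip_width: 0.0237
grip_force: 50.0
t4.73 p [0.5887 0.1747 0.2176] yaw 61.04 tilt [0.0149 0.0021] F [ 2.2  0.6 -2.5] M [-0.04 -0.26  0.01] w 0.0237 g 50.0
{'n': 18, 'zt': np.float64(0.5216), 'mid': array([0.502, 0.224]), 'yaw': np.float32(-173.38), 'L': np.float64(0.046), 'w': np.float64(0.0045)}
```

View pics/g2.png

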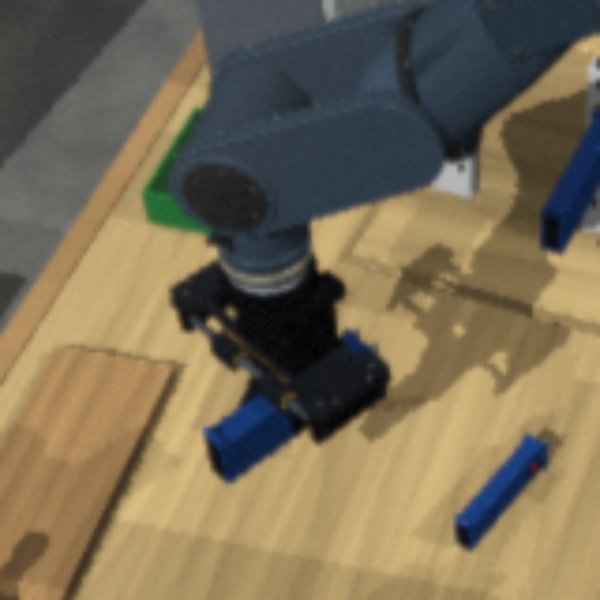

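The gripper holds the blue arm at mid-length with its hooked end toward the rack (blue end visible at crop (355,345)). Arm B is undisturbed. Moving on to stand off in front of the bare upright.

```bash
python3 -m pendant '[{"jaw":0,"linear":[-1.5,0,0],"twist":-5.8},{"jaw":0,"linear":[-2.5,0,0],"twist":-5.8},{"jaw":0,"linear":[-2.5,0,0],"twist":-5.8},{"jaw":0,"linear":[-2.5,0,0],"twist":-5.8},{"jaw":0,"linear":[-3,0.5,0],"twist":0},{"jaw":0,"linear":[-3,0.5,0],"twist":0},{"jaw":0,"linear":[-3,0.5,0],"twist":0},{"jaw":0,"linear":[-3,0.5,0],"twist":0},{"jaw":0,"linear":[-3,0.5,0],"twist":0},{"jaw":0,"linear":[-2,0.3,0],"twist":0},{"jaw":0,"linear":[0,0,0],"twist":0},{"jaw":0,"linear":[0,0,0],"twist":0}]'
python3 - <<'E'
from h import *
to(.6187,-.1932,.1767)
E
```

```text
time: 5.78
position: [0.5637, -0.083, 0.207]
tool_rot: [0.743, 0.67, -0.001, -0.003]
ft_force: [-0.4, 0.3, -3.5]
grip_width: 0.0236
grip_force: 50.0
t5.78 p [ 0.5637 -0.083   0.207 ] yaw 84.06 tilt [-0.0055  0.0026] F [-0.4  0.3 -3.5] M [ 0.08 -0.07 -0.02] w 0.0236 g 50.0
tool shift cm [-10.39   6.63   2.97]
```

```bash
python3 -m pendant '[{"jaw":0,"linear":[-2,2,0.5],"twist":-0.1},{"jaw":0,"linear":[-3,2,1],"twist":0},{"jaw":0,"linear":[-3,1.6,1],"twist":0},{"jaw":0,"linear":[-2.4,1,0.4],"twist":0},{"jaw":0,"linear":[0,0,0],"twist":0},{"jaw":0,"linear":[0,0,0],"twist":0},{"jaw":0,"linear":[0,0,0],"twist":0}]'
python3 - <<'E'
from h import *
to(.6187,-.1932,.1767)
c=grab('side');t=grab('top')
a=cv2.resize(c['color'][70:170,270:400],(780,600),interpolation=cv2.INTER_CUBIC)
cv2.imwrite('pics/p1.png',a)
cv2.imwrite('pics/p2.png',cv2.resize(t['color'][120:220,370:500],(780,600),interpolation=cv2.INTER_CUBIC))
E
```

```text
time: 6.37
position: [0.6195, -0.1904, 0.1789]
tool_rot: [0.741, 0.672, -0.0, -0.003]
ft_force: [-0.2, 0.6, -4.8]
grip_width: 0.0237
grip_force: 50.0
t6.37 p [ 0.6195 -0.1904  0.1789] yaw 84.37 tilt [-0.0041  0.0031] F [-0.2  0.6 -4.8] M [ 0.   -0.12  0.06] w 0.0237 g 50.0
tool shift cm [-0.28 -0.05  0.22]
```

View pics/p1.png

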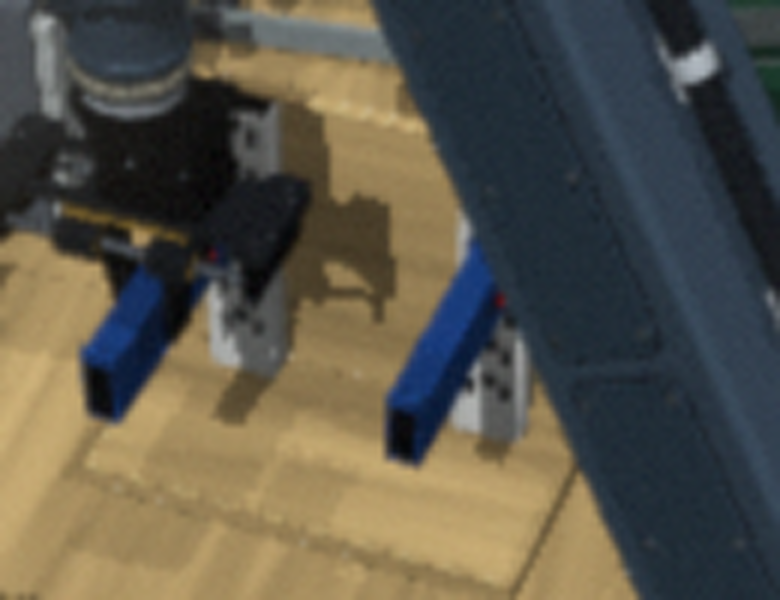

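The crop shows the held arm at (130,340), parallel to the mounted one at (440,370), with the bare upright at (245,300) partly hidden. I'll locate the slot pattern on both uprights in the first, unobstructed image.

```bash
cp /tmp/side.npz /tmp/side1.npz; cat > slots.py <<'E'
from h import *
img=cv2.imread('pics/side0.png').astype(np.float32).min(-1)
c=load('side'); V=c['view']; f=200/np.tan(np.radians(c['fov_y'])/2)
def px(P):
    q=P@V[:3,:3].T+V[:3,3]; return (q[...,0]/q[...,2]*f+c['cx']).astype(np.float32),(q[...,1]/q[...,2]*f+c['cy']).astype(np.float32)
l=np.arange(-21,21.1,1.)/1000; z=np.arange(42,234,1.)/1000
L,Z=np.meshgrid(l,z)
tmp=np.ones_like(L)
for e in (50,82,114,146,178,210):
    for s in(-12,12): tmp[(abs(L*1000-s)<3.5)&(Z*1000>e)&(Z*1000<e+17)]=0
tmp=cv2.GaussianBlur(tmp,(0,0),1.2)
def fit(lat0,D0,yaw,mask):
    y=np.radians(yaw);d=np.array([np.cos(y),np.sin(y),0]);n=np.array([-d[1],d[0],0]);best=[]
    for D in np.arange(D0-.008,D0+.0081,.001):
      for lat in np.arange(lat0-.009,lat0+.0091,.0005):
        for dz in (-.002,0,.002):
          u,v=px(d*D+n*(lat+L[...,None])+np.array([0,0,1])*(Z[...,None]+dz))
          S=cv2.remap(img,u,v,cv2.INTER_LINEAR)
          best.append((np.corrcoef(S[mask],tmp[mask])[0,1],round(D,4),round(lat,4),dz))
    best.sort(reverse=True); return best[:4]
full=np.ones_like(L,bool)
print('bare',fit(.6355,.2455,-96,full))
print('mate',fit(.4565,.2455,-96,(Z>.196)|((Z<.1)&(L>-.002))))
E
python3 slots.py
python3 - <<'E'
from h import *
c=dict(np.load('/tmp/side1.npz'));W=pts(c); n=np.array([.9945,-.1045]);d=np.array([-.1045,-.9945])
for x,y in((.6265,-.125),(.4405,-.14)):
    b=bar(c,W,x,y,.045,.13); print(b,'lat',b['mid']@n,'dep',b['mid']@d)
E
```

```text
bare [(np.float64(0.5175398953121287), np.float64(0.2485), np.float64(0.634), 0), (np.float64(0.5172694360590224), np.float64(0.2465), np.float64(0.633), 0.002), (np.float64(0.5168960665300305), np.float64(0.2505), np.float64(0.635), -0.002), (np.float64(0.5160940908353877), np.float64(0.2505), np.float64(0.6345), -0.002)]
mate [(np.float64(0.28413069497767407), np.float64(0.2465), np.float64(0.454), 0.002), (np.float64(0.28369684016827157), np.float64(0.2495), np.float64(0.455), 0), (np.float64(0.2836324892524874), np.float64(0.2515), np.float64(0.4555), -0.002), (np.float64(0.28323273310871755), np.float64(0.2465), np.float64(0.4535), 0.002)]
{'n': 68, 'zt': np.float64(0.2023), 'mid': array([ 0.6213, -0.1343]), 'yaw': np.float32(-94.6), 'L': np.float64(0.0668), 'w': np.float64(0.0206)} lat 0.6319172 dep 0.06863550000000003
{'n': 63, 'zt': np.float64(0.1898), 'mid': array([ 0.438 , -0.1577]), 'yaw': np.float32(-96.2), 'L': np.float64(0.0509), 'w': np.float64(0.0207)} lat 0.45207065 dep 0.11106165000000001
```

```bash
python3 -m pendant '[{"jaw":0,"linear":[-1.5,0,0.25],"twist":0},{"jaw":0,"linear":[-0.9,0,0],"twist":0},{"jaw":0,"linear":[-0.3,0,0],"twist":0},{"jaw":0,"linear":[0,0,0],"twist":0},{"jaw":0,"linear":[0,0,0],"twist":0},{"jaw":0,"linear":[0,0,0],"twist":0}]' 55
cat >> h.py <<'E'
def rk():
    p,M=st(); print('lat %.4f dep %.4f z %.4f'%(p[:2]@[.9945,-.1045],p[:2]@[-.1045,-.9945],p[2]), 'Fd %.1f Fn %.1f'%((lambda F:(F[:2]@[-.1045,-.9945],F[:2]@[.9945,-.1045]))(np.array(robot.get_obs()['ft_force']))))
E
python3 -c "
from h import *
rk()"
python3 -m pendant '[{"jaw":0,"linear":[-0.2,0,0],"twist":0},{"jaw":0,"linear":[-0.2,0,0],"twist":0},{"jaw":0,"linear":[-0.2,0,0],"twist":0},{"jaw":0,"linear":[0,0,0],"twist":0}]'
python3 -c "
from h import *
rk()"
```

```text
time: 6.97
position: [0.6181, -0.2194, 0.1781]
tool_rot: [0.741, 0.671, 0.0, -0.0]
ft_force: [0.3, 0.5, -4.2]
grip_width: 0.0238
grip_force: 55.0
t6.97 p [ 0.6181 -0.2194  0.1781] yaw 84.30 tilt [0.     0.0004] F [ 0.3  0.5 -4.2] M [ 0.02 -0.1  -0.05] w 0.0238 g 55.0
lat 0.6376 dep 0.1536 z 0.1781 Fd -0.6 Fn 0.2
time: 7.3
position: [0.6177, -0.2243, 0.178]
tool_rot: [0.741, 0.671, 0.001, -0.001]
ft_force: [0.8, 3.1, -2.7]
grip_width: 0.0234
grip_force: 55.0
t7.30 p [ 0.6177 -0.2243  0.178 ] yaw 84.30 tilt [0.     0.0027] F [ 0.8  3.1 -2.7] M [ 0.56 -0.19 -0.  ] w 0.0234 g 55.0
lat 0.6378 dep 0.1585 z 0.1780 Fd -3.2 Fn 0.5
```

```bash
python3 -m pendant '[{"jaw":0,"linear":[-0.2,0,0],"twist":0},{"jaw":0,"linear":[-0.1,0,0],"twist":0},{"jaw":0,"linear":[0,0,0],"twist":0},{"jaw":0,"linear":[0,0,0],"twist":0}]'
python3 -c "
from h import *
rk()"
```

```text
time: 7.63
position: [0.6175, -0.2244, 0.1779]
tool_rot: [0.741, 0.671, 0.002, -0.003]
ft_force: [1.6, 9.8, -1.3]
grip_width: 0.0236
grip_force: 55.0
t7.63 p [ 0.6175 -0.2244  0.1779] yaw 84.33 tilt [-0.0003  0.0069] F [ 1.6  9.8 -1.3] M [ 1.45 -0.35  0.02] w 0.0236 g 55.0
lat 0.6376 dep 0.1587 z 0.1779 Fd -9.9 Fn 0.6
```

```bash
python3 -m pendant '[{"jaw":0,"linear":[0.1,0,0.1],"twist":0},{"jaw":0,"linear":[0,0,0.1],"twist":0},{"jaw":0,"linear":[0,0,0],"twist":0}]'
python3 -c "
from h import *
rk()"
python3 -m pendant '[{"jaw":0,"linear":[0,-0.07,0],"twist":0},{"jaw":0,"linear":[0,-0.07,0],"twist":0},{"jaw":0,"linear":[0,0,0],"twist":0}]'
python3 -c "
from h import *
rk()"
```

```text
time: 7.88
position: [0.6174, -0.2243, 0.1758]
tool_rot: [0.741, 0.671, 0.001, -0.002]
ft_force: [0.4, 7.7, -1.6]
grip_width: 0.0236
grip_force: 55.0
t7.88 p [ 0.6174 -0.2243  0.1758] yaw 84.35 tilt [-0.0007  0.0051] F [ 0.4  7.7 -1.6] M [ 1.17 -0.27 -0.01] w 0.0236 g 55.0
lat 0.6375 dep 0.1586 z 0.1758 Fd -7.7 Fn -0.4
time: 8.13
position: [0.6164, -0.2243, 0.1758]
tool_rot: [0.741, 0.671, 0.002, -0.002]
ft_force: [2.4, 7.6, -3.8]
grip_width: 0.0236
grip_force: 55.0
t8.13 p [ 0.6164 -0.2243  0.1758] yaw 84.35 tilt [0.0004 0.0049] F [ 2.4  7.6 -3.8] M [ 1.28 -0.49  0.12] w 0.0236 g 55.0
lat 0.6365 dep 0.1587 z 0.1758 Fd -7.8 Fn 1.6
```

```bash
for i in 1; do python3 -m pendant '[{"jaw":0,"linear":[0,-0.07,0],"twist":0},{"jaw":0,"linear":[0,-0.07,0],"twist":0},{"jaw":0,"linear":[0,0,0],"twist":0}]' >/dev/null
python3 -c "
from h import *
rk()"; done
python3 -m pendant '[{"jaw":0,"linear":[0,-0.07,0],"twist":0},{"jaw":0,"linear":[0,-0.07,0],"twist":0},{"jaw":0,"linear":[0,0,0],"twist":0}]' >/dev/null
python3 -c "
from h import *
rk()"
```

```text
t8.38 p [ 0.6147 -0.2265  0.1759] yaw 84.40 tilt [-0.0004 -0.0001] F [-0.1 -0.8 -4.1] M [-0.04 -0.11 -0.02] w 0.0235 g 55.0
lat 0.6350 dep 0.1610 z 0.1759 Fd 0.8 Fn -0.0
t8.63 p [ 0.6132 -0.2268  0.176 ] yaw 84.31 tilt [0.     0.0007] F [ 1.5  3.  -4.1] M [ 0.53 -0.27  0.04] w 0.0235 g 55.0
lat 0.6335 dep 0.1615 z 0.1760 Fd -3.1 Fn 1.2
```

```bash
python3 -m pendant '[{"jaw":0,"linear":[-0.1,0.05,0],"twist":0},{"jaw":0,"linear":[-0.2,0,0],"twist":0},{"jaw":0,"linear":[-0.2,0,0],"twist":0},{"jaw":0,"linear":[0,0,0],"twist":0},{"jaw":0,"linear":[0,0,0],"twist":0}]' >/dev/null
python3 -c "
from h import *
rk()"
python3 -m pendant '[{"jaw":0,"linear":[-0.2,0,0],"twist":0},{"jaw":0,"linear":[-0.2,0,0],"twist":0},{"jaw":0,"linear":[-0.1,0,0],"twist":0},{"jaw":0,"linear":[0,0,0],"twist":0},{"jaw":0,"linear":[0,0,0],"twist":0}]' >/dev/null
python3 -c "
from h import *
rk()"
```

```text
t9.05 p [ 0.6129 -0.2317  0.1759] yaw 84.29 tilt [-0.0007  0.0013] F [ 1.1  5.7 -1.2] M [ 0.82 -0.09 -0.02] w 0.0235 g 55.0
lat 0.6338 dep 0.1664 z 0.1759 Fd -5.8 Fn 0.5
t9.47 p [ 0.6127 -0.2336  0.176 ] yaw 84.30 tilt [-0.0006  0.0063] F [ 0.8 11.6 -0.8] M [ 1.69 -0.29 -0.04] w 0.0234 g 55.0
lat 0.6338 dep 0.1683 z 0.1760 Fd -11.7 Fn -0.4
```

The tabs are in and the plate is flush. Pushing down.

```bash
python3 -m pendant '[{"jaw":0,"linear":[0.1,0,0.2],"twist":0},{"jaw":0,"linear":[0,0,0.2],"twist":0},{"jaw":0,"linear":[0,0,0.1],"twist":0},{"jaw":0,"linear":[0,0,0],"twist":0}]' 60 >/dev/null
python3 -c "
from h import *
rk()"
python3 -m pendant '[{"jaw":0,"linear":[0,0,0.15],"twist":0},{"jaw":0,"linear":[0,0,0.15],"twist":0},{"jaw":0,"linear":[0,0,0.1],"twist":0},{"jaw":0,"linear":[0,0,0],"twist":0}]' >/dev/null
python3 -c "
from h import *
rk()"
```

```text
t9.80 p [ 0.6127 -0.2336  0.1706] yaw 84.30 tilt [-0.0008  0.0046] F [ 0.6  8.4 -4.2] M [ 1.41 -0.29 -0.05] w 0.0235 g 60.0
lat 0.6338 dep 0.1683 z 0.1706 Fd -8.4 Fn -0.3
t10.13 p [ 0.6128 -0.2336  0.1675] yaw 84.29 tilt [-0.0004  0.0042] F [ 0.4 10.9  0.2] M [ 1.42 -0.05 -0.14] w 0.0235 g 60.0
lat 0.6339 dep 0.1683 z 0.1675 Fd -10.9 Fn -0.8
```

```bash
python3 -m pendant '[{"jaw":0,"linear":[0,0,0.15],"twist":0},{"jaw":0,"linear":[0,0,0.15],"twist":0},{"jaw":0,"linear":[0,0,0.1],"twist":0},{"jaw":0,"linear":[0,0,0],"twist":0}]' >/dev/null
python3 -c "
from h import *
rk()"
python3 -m pendant '[{"jaw":0,"linear":[0.1,0,0.2],"twist":0},{"jaw":0,"linear":[0,0,0.2],"twist":0},{"jaw":0,"linear":[0,0,0],"twist":0},{"jaw":0,"linear":[0,0,0],"twist":0}]' >/dev/null
python3 -c "
from h import *
rk()"
```

```text
t10.47 p [ 0.6131 -0.2334  0.1651] yaw 84.30 tilt [0.0007 0.0039] F [-1.2 11.1  6.7] M [ 1.6   0.18 -0.18] w 0.0238 g 60.0
lat 0.6341 dep 0.1681 z 0.1651 Fd -10.9 Fn -2.4
t10.80 p [ 0.6135 -0.2333  0.1634] yaw 84.29 tilt [0.0019 0.0019] F [-3.9 11.2 16.2] M [ 1.6   0.67 -0.2 ] w 0.0234 g 60.0
lat 0.6345 dep 0.1679 z 0.1634 Fd -10.7 Fn -5.1
```

```bash
cat > cmp.py <<'E'
from h import *
c=grab('side');W=pts(c); n=np.array([.9945,-.1045]);d=np.array([-.1045,-.9945])
for x,y in((.6225,-.165),(.4405,-.14)):
    b=bar(c,W,x,y,.045,.13); print(b,'lat',b['mid']@n)
rk()
E
python3 cmp.py
python3 -c "
import cv2,numpy as np
c=np.load('/tmp/side.npz'); cv2.imwrite('pics/q1.png',cv2.resize(c['color'][80:160,270:370],(750,600),interpolation=cv2.INTER_CUBIC))"
```

```text
{'n': 70, 'zt': np.float64(0.1844), 'mid': array([ 0.6157, -0.1773]), 'yaw': np.float32(-92.69), 'L': np.float64(0.063), 'w': np.float64(0.0221)} lat 0.6308415
{'n': 70, 'zt': np.float64(0.1899), 'mid': array([ 0.4372, -0.1561]), 'yaw': np.float32(-93.6), 'L': np.float64(0.0551), 'w': np.float64(0.0209)} lat 0.45110785
t10.85 p [ 0.6134 -0.2333  0.1634] yaw 84.29 tilt [0.0019 0.0019] F [-3.8 11.6 16.4] M [ 1.63  0.7  -0.2 ] w 0.0238 g 60.0
lat 0.6344 dep 0.1679 z 0.1634 Fd -11.2 Fn -5.0
```

View pics/q1.png

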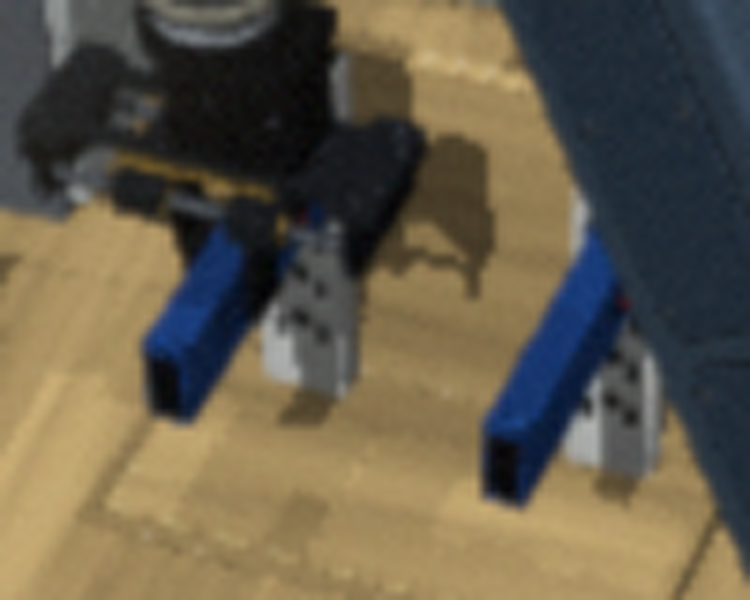

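The tip of the new arm sits about 5 mm lower than the mounted one: the arm is pitched, so the hooked end may be stuck a little high. I'll unload it and test.

```bash
python3 -m pendant '[{"jaw":0,"linear":[0.1,0,-0.2],"twist":0},{"jaw":0,"linear":[0.1,0,-0.2],"twist":0},{"jaw":0,"linear":[0,0,-0.1],"twist":0},{"jaw":0,"linear":[0,0,0],"twist":0},{"jaw":0,"linear":[0,0,0],"twist":0}]' >/dev/null
python3 cmp.py
python3 -m pendant '[{"jaw":0,"linear":[0.15,0,-0.15],"twist":0},{"jaw":0,"linear":[0.1,0,-0.15],"twist":0},{"jaw":0,"linear":[0,0,0],"twist":0},{"jaw":0,"linear":[0,0,0],"twist":0}]' >/dev/null
python3 cmp.py
```

```text
{'n': 63, 'zt': np.float64(0.1856), 'mid': array([ 0.6155, -0.1779]), 'yaw': np.float32(-92.96), 'L': np.float64(0.0601), 'w': np.float64(0.0219)} lat 0.6307053
{'n': 63, 'zt': np.float64(0.1895), 'mid': array([ 0.4381, -0.1564]), 'yaw': np.float32(-95.85), 'L': np.float64(0.0538), 'w': np.float64(0.0204)} lat 0.45203425
t11.32 p [ 0.6132 -0.2334  0.1644] yaw 84.30 tilt [ 0.0001 -0.0001] F [-1.4  4.   2.8] M [ 0.76  0.17 -0.11] w 0.0234 g 60.0
lat 0.6342 dep 0.1680 z 0.1644 Fd -3.8 Fn -1.8
{'n': 65, 'zt': np.float64(0.1882), 'mid': array([ 0.6157, -0.1761]), 'yaw': np.float32(-94.26), 'L': np.float64(0.0608), 'w': np.float64(0.0222)} lat 0.6307161
{'n': 67, 'zt': np.float64(0.19), 'mid': array([ 0.4381, -0.1569]), 'yaw': np.float32(-94.37), 'L': np.float64(0.0535), 'w': np.float64(0.0207)} lat 0.4520865
t11.70 p [ 0.6135 -0.2331  0.1666] yaw 84.33 tilt [ 0.0002 -0.004 ] F [-0.5 -4.7 -4.5] M [-0.71  0.12 -0.06] w 0.0233 g 60.0
lat 0.6345 dep 0.1677 z 0.1666 Fd 4.8 Fn -0.0
```

```bash
python3 -m pendant '[{"jaw":0.55,"linear":[-0.15,0,0],"twist":0},{"jaw":0.55,"linear":[0,0,0],"twist":0},{"jaw":0.55,"linear":[0,0,0],"twist":0},{"jaw":0.55,"linear":[0,0,0],"twist":0},{"jaw":0.55,"linear":[0,0,0],"twist":0},{"jaw":0.55,"linear":[0,0,0],"twist":0}]'|tail -2
python3 cmp.py
python3 -m pendant '[{"jaw":0.55,"linear":[0,0,-2.5],"twist":0},{"jaw":0.55,"linear":[0,0,-2.5],"twist":0},{"jaw":0.3,"linear":[0,0,-2],"twist":0},{"jaw":0,"linear":[-2,0,0],"twist":0},{"jaw":0,"linear":[-2.2,0,0],"twist":0},{"jaw":0,"linear":[0,0,0],"twist":0},{"jaw":0,"linear":[0,0,0],"twist":0},{"jaw":0,"linear":[0,0,0],"twist":0},{"jaw":0,"linear":[0,0,0],"twist":0},{"jaw":0,"linear":[0,0,0],"twist":0},{"jaw":0,"linear":[0,0,0],"twist":0}]' 30 |tail -2
python3 cmp.py
```

```text
grip_width: 0.0469
grip_force: 0.0
{'n': 67, 'zt': np.float64(0.1877), 'mid': array([ 0.6166, -0.1765]), 'yaw': np.float32(-95.34), 'L': np.float64(0.0613), 'w': np.float64(0.023)} lat 0.6316529500000001
{'n': 67, 'zt': np.float64(0.1906), 'mid': array([ 0.4382, -0.156 ]), 'yaw': np.float32(-96.98), 'L': np.float64(0.0555), 'w': np.float64(0.0208)} lat 0.4520919
t12.25 p [ 0.6134 -0.2319  0.1672] yaw 84.34 tilt [ 0.0003 -0.0001] F [-0.  -0.2 -1.2] M [-0.02 -0.08 -0.02] w 0.0475 g 0.0
lat 0.6343 dep 0.1665 z 0.1672 Fd 0.2 Fn -0.0
grip_width: 0.0018
grip_force: 0.0
{'n': 70, 'zt': np.float64(0.1871), 'mid': array([ 0.6161, -0.1774]), 'yaw': np.float32(-94.12), 'L': np.float64(0.0625), 'w': np.float64(0.0222)} lat 0.63124975
{'n': 62, 'zt': np.float64(0.1898), 'mid': array([ 0.438, -0.157]), 'yaw': np.float32(-92.07), 'L': np.float64(0.0525), 'w': np.float64(0.0207)} lat 0.4519975
t13.22 p [ 0.6092 -0.2732  0.2369] yaw 84.37 tilt [-0.0003  0.0003] F [-0.4 -0.7 -0.4] M [-0.02 -0.09 -0.01] w 0.0010 g 0.0
lat 0.6344 dep 0.2080 z 0.2369 Fd 0.8 Fn -0.3
```

```bash
python3 -m pendant '[{"jaw":0,"linear":[0,0,1.5],"twist":0},{"jaw":0,"linear":[0,0,1],"twist":0},{"jaw":0,"linear":[0,0,0.2],"twist":0},{"jaw":0,"linear":[0,0,0.2],"twist":0},{"jaw":0,"linear":[0,0,0.1],"twist":0},{"jaw":0,"linear":[0,0,0],"twist":0}]' >/dev/null
python3 -c "
from h import *
rk()"
python3 -m pendant '[{"jaw":0,"linear":[0,0,0.15],"twist":0},{"jaw":0,"linear":[0,0,0.15],"twist":0},{"jaw":0,"linear":[0,0,0],"twist":0}]' >/dev/null
python3 -c "
from h import *
rk()"
python3 -m pendant '[{"jaw":0,"linear":[0,0,0.15],"twist":0},{"jaw":0,"linear":[0,0,0.15],"twist":0},{"jaw":0,"linear":[0,0,0],"twist":0}]' >/dev/null
python3 -c "
from h import *
rk()"
```

```text
t13.72 p [ 0.6092 -0.274   0.2071] yaw 84.32 tilt [ 0.0001 -0.0001] F [ 0.  -0.3 -0.1] M [-0.04 -0.08  0.06] w 0.0002 g 0.0
lat 0.6345 dep 0.2088 z 0.2071 Fd 0.3 Fn 0.0
t13.97 p [ 0.6098 -0.2744  0.2054] yaw 84.32 tilt [ 0.0023 -0.0016] F [-0.8  0.5  3.1] M [-0.04 -0.05 -0.02] w 0.0006 g 1.7
lat 0.6352 dep 0.2091 z 0.2054 Fd -0.4 Fn -0.8
t14.22 p [ 0.6101 -0.2747  0.204 ] yaw 84.33 tilt [ 0.0032 -0.0026] F [-2.4  0.5 10. ] M [ 0.01  0.25 -0.05] w 0.0002 g 5.1
lat 0.6354 dep 0.2094 z 0.2040 Fd -0.2 Fn -2.4
```

```bash
python3 -m pendant '[{"jaw":0,"linear":[0,0,0.2],"twist":0},{"jaw":0,"linear":[0,0,0.15],"twist":0},{"jaw":0,"linear":[0,0,0],"twist":0}]' >/dev/null
python3 -c "
from h import *
rk()"
python3 -m pendant '[{"jaw":0,"linear":[0,0,0.2],"twist":0},{"jaw":0,"linear":[0,0,0.15],"twist":0},{"jaw":0,"linear":[0,0,0],"twist":0}]' >/dev/null
python3 cmp.py
```

```text
t14.47 p [ 0.6103 -0.2745  0.2036] yaw 84.34 tilt [ 0.0046 -0.0033] F [-5.   3.5 22.7] M [ 0.51  0.83 -0.05] w 0.0005 g 11.0
lat 0.6356 dep 0.2092 z 0.2036 Fd -2.9 Fn -5.4
{'n': 77, 'zt': np.float64(0.1831), 'mid': array([ 0.6171, -0.1778]), 'yaw': np.float32(-96.23), 'L': np.float64(0.0615), 'w': np.float64(0.0223)} lat 0.63228605
{'n': 70, 'zt': np.float64(0.1898), 'mid': array([ 0.4382, -0.1551]), 'yaw': np.float32(-90.17), 'L': np.float64(0.0582), 'w': np.float64(0.0215)} lat 0.45199785000000003
t14.77 p [ 0.6105 -0.2743  0.2032] yaw 84.35 tilt [ 0.0061 -0.0041] F [-8.5  6.  33.4] M [ 0.85  1.48 -0.07] w 0.0005 g 16.9
lat 0.6358 dep 0.2090 z 0.2032 Fd -5.1 Fn -9.1
```

```bash
python3 -m pendant '[{"jaw":0,"linear":[0,0,-1],"twist":0},{"jaw":0,"linear":[0,0,-3],"twist":0},{"jaw":0,"linear":[0,0,-4],"twist":0},{"jaw":0,"linear":[2,3,-2],"twist":0},{"jaw":0,"linear":[2,3.5,0],"twist":0},{"jaw":0,"linear":[2,3.5,0],"twist":0},{"jaw":0,"linear":[0,3.5,0],"twist":0},{"jaw":0,"linear":[0,3.5,0],"twist":0},{"jaw":0,"linear":[0,0,0],"twist":0}]' >/dev/null
python3 cmp.py
python3 - <<'E'
from h import *
c=load('side');W=pts(c)
h=cv2.cvtColor(c['color'],cv2.COLOR_BGR2HSV)
m=((h[...,0]<8)|(h[...,0]>172))&(h[...,1]>140); v,u=np.nonzero(m)
for a,b in zip(u,v):
    if 280<a<400 and 70<b<170: print(a,b,W[b,a].round(3),'dep %.4f'%(W[b,a,:2]@[-.1045,-.9945]))
a=load('side')['color'][80:150,295:375]
cv2.imwrite('pics/q2.png',cv2.resize(a,(640,560),interpolation=cv2.INTER_CUBIC))
E
```

```text
{'n': 26, 'zt': np.float64(0.6245), 'mid': array([ 0.6323, -0.139 ]), 'yaw': np.float32(-78.3), 'L': np.float64(0.0348), 'w': np.float64(0.0192)} lat 0.6433478499999999
{'n': 55, 'zt': np.float64(0.1904), 'mid': array([ 0.4393, -0.155 ]), 'yaw': np.float32(-88.82), 'L': np.float64(0.0553), 'w': np.float64(0.021)} lat 0.45308135000000005
t15.57 p [ 0.7862 -0.2304  0.29  ] yaw 84.42 tilt [-0.0024  0.0011] F [-0.2  0.7 -0. ] M [-0.06 -0.07 -0.  ] w 0.0004 g 0.0
lat 0.8060 dep 0.1470 z 0.2900 Fd -0.7 Fn -0.3
309 108 [ 0.594 -0.281  0.168] dep 0.2179
310 108 [ 0.59  -0.283  0.167] dep 0.2201
309 109 [ 0.593 -0.278  0.166] dep 0.2143
```

View pics/q2.png

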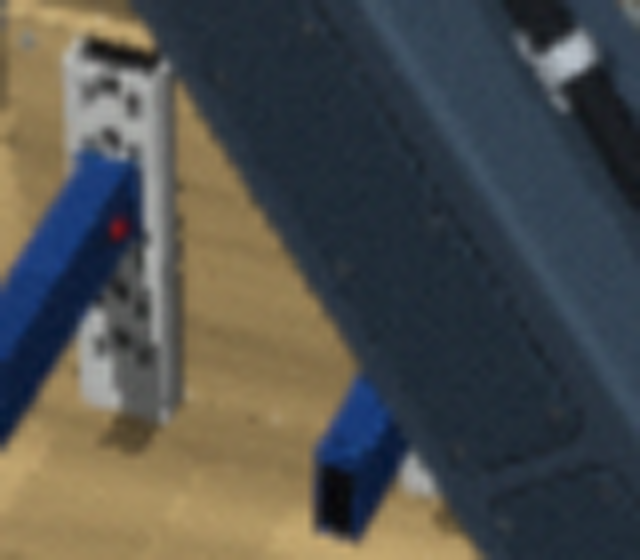

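```bash
cat > red.py <<'E'
from h import *
c=load('side');V=c['view'];f=200/np.tan(np.radians(c['fov_y'])/2);R=V[:3,:3];C=-R.T@V[:3,3]
n=np.array([.9945,-.1045,0]);d=np.array([-.1045,-.9945,0])
def red(img,u0,v0,lat):
    b,g,r=[img[...,i].astype(float) for i in range(3)]
    w=np.clip(r-np.maximum(g,b)-15,0,None); k=np.zeros_like(w);k[v0-5:v0+6,u0-5:u0+6]=1;w*=k
    v,u=np.mgrid[0:400,0:640];uc=(u*w).sum()/w.sum();vc=(v*w).sum()/w.sum()
    ray=R.T@np.array([(uc-c['cx'])/f,(vc-c['cy'])/f,1]);t=(lat-C@n)/(ray@n);P=C+t*ray
    print('uv %.2f %.2f sum %.0f'%(uc,vc,w.sum()),'dep %.4f z %.4f'%(P@d,P[2]))
if __name__=='__main__':
    i0=cv2.imread('pics/side0.png')
    red(i0,353,112,.4545-.014); red(c['color'],310,108,.634-.014)
    W=pts(c);b=bar(c,W,.618,-.2,.1,.13); print(b,b['mid']@n[:2],b['mid']@d[:2])
    i=dict(c);i.update(color=i0)
E
python3 red.py
```

```text
uv nan nan sum 0 dep nan z nan
uv 309.28 108.29 sum 141 dep 0.2207 z 0.1638
{'n': 62, 'zt': np.float64(0.6194), 'mid': array([ 0.6567, -0.1565]), 'yaw': np.float32(-66.97), 'L': np.float64(0.1339), 'w': np.float64(0.0495)} 0.6694424 0.08701410000000001red.py:7: RuntimeWarning: invalid value encountered in scalar divide
  v,u=np.mgrid[0:400,0:640];uc=(u*w).sum()/w.sum();vc=(v*w).sum()/w.sum()
```

```bash
sed -i 's/353,112/353,119/' red.py; python3 red.py 2>&1 | head -3
python3 - <<'E'
from h import *
c=load('side');W=pts(c); W[W[...,2]>.25]=np.nan
i0=dict(c);i0['color']=cv2.imread('pics/side0.png')
n=np.array([.9945,-.1045]);d=np.array([-.1045,-.9945])
for q in((.616,-.19),):
    b=bar(c,W,*q,.1,.13); print(b,b['mid']@n,b['mid']@d)
h=cv2.cvtColor(c['color'],cv2.COLOR_BGR2HSV)
m=(abs(h[...,0].astype(int)-113)<14)&(h[...,1]>90)&(W[...,2]>.13)
P=W[m]; dep=P[:,:2]@d; lat=P[:,:2]@n; k=(abs(lat-.632)<.02)
for a in np.arange(.08,.25,.025):
    s=P[k&(dep>a)&(dep<a+.025)]
    k2=(abs(lat-.453)<.02); s2=P[k2&(dep>a)&(dep<a+.025)]
    print(round(a,3),[ (len(x),np.percentile(x[:,2],80).round(4)) if len(x)>5 else None for x in(s,s2)])
E
```

```text
uv 353.06 119.37 sum 102 dep 0.2257 z 0.1614
uv 309.28 108.29 sum 141 dep 0.2207 z 0.1638
{'n': 62, 'zt': np.float64(0.6194), 'mid': array([ 0.6567, -0.1565]), 'yaw': np.float32(-66.97), 'L': np.float64(0.1339), 'w': np.float64(0.0495)} 0.6694424 0.08701410000000001
{'n': 150, 'zt': np.float64(0.1865), 'mid': array([ 0.6126, -0.2176]), 'yaw': np.float32(-95.24), 'L': np.float64(0.1413), 'w': np.float64(0.0224)} 0.6319699 0.15238649999999998
0.08 [(60, np.float64(0.1852)), (57, np.float64(0.1899))]
0.105 [(51, np.float64(0.1841)), (45, np.float64(0.1895))]
0.13 [(51, np.float64(0.1858)), (12, np.float64(0.1852))]
0.155 [(54, np.float64(0.1865)), None]
0.18 [(50, np.float64(0.1866)), None]
0.205 [(46, np.float64(0.1874)), None]
0.23 [(35, np.float64(0.1877)), None]
```

```bash
python3 - <<'E'
from red import *
s1=np.load('/tmp/side1.npz')['color']
print('held, catch free (add dep .0435, z -.0112)');red(s1,305,112,.6363-.014)
print('now');red(c['color'],310,108,.6343-.014)
i0=cv2.imread('pics/side0.png');print('mate');red(i0,353,119,.4545-.014)
E
```

```text
held, catch free (add dep .0435, z -.0112)
uv 305.00 112.00 sum 23 dep 0.1856 z 0.1722
now
uv 309.28 108.29 sum 141 dep 0.2214 z 0.1633
mate
uv 353.06 119.37 sum 102 dep 0.2257 z 0.1614
```

The red tab reads about 5–7 mm back from where a sprung catch should be, so the plunger hasn't snapped yet; pushing this far out from the face wedges the hooks. I'll push down right beside the plate instead.

```bash
python3 -m pendant '[{"jaw":0,"linear":[-1.4,-3,0],"twist":0},{"jaw":0,"linear":[-1.4,-3,0],"twist":0},{"jaw":0,"linear":[-1.4,-3,0],"twist":0},{"jaw":0,"linear":[-1.4,-3,0],"twist":0},{"jaw":0,"linear":[-1.3,-3,0],"twist":0},{"jaw":0,"linear":[-1.2,-2.2,0],"twist":0},{"jaw":0,"linear":[0,0,0],"twist":0},{"jaw":0,"linear":[0,0,0],"twist":0}]' >/dev/null
python3 -c "
from h import *
rk()"
```

```text
t16.23 p [ 0.6029 -0.2951  0.295 ] yaw 84.15 tilt [0.0002 0.0001] F [ 0.5 -0.1 -0.3] M [-0.02 -0.15 -0.02] w 0.0006 g 0.0
lat 0.6304 dep 0.2305 z 0.2950 Fd 0.1 Fn 0.5
```

```bash
python3 -m pendant '[{"jaw":0,"linear":[0.2,0.35,0],"twist":0},{"jaw":0,"linear":[0,0,3],"twist":0},{"jaw":0,"linear":[0,0,3],"twist":0},{"jaw":0,"linear":[0,0,1.8],"twist":0},{"jaw":0,"linear":[0,0,0.4],"twist":0},{"jaw":0,"linear":[0,0,0.2],"twist":0},{"jaw":0,"linear":[0,0,0.2],"twist":0},{"jaw":0,"linear":[0,0,0],"twist":0}]' >/dev/null
python3 -c "
from h import *
rk()"
python3 -m pendant '[{"jaw":0,"linear":[0,0,0.2],"twist":0},{"jaw":0,"linear":[0,0,0.2],"twist":0},{"jaw":0,"linear":[0,0,0],"twist":0}]' >/dev/null
python3 -c "
from h import *
rk()"
python3 -m pendant '[{"jaw":0,"linear":[0,0,0.2],"twist":0},{"jaw":0,"linear":[0,0,0.2],"twist":0},{"jaw":0,"linear":[0,0,0],"twist":0}]' >/dev/null
python3 -c "
from h import *
rk()"
```

```text
t16.90 p [ 0.6099 -0.2931  0.2092] yaw 84.36 tilt [ 0.0022 -0.0014] F [-0.4  0.5 -0.2] M [-0.05 -0.08 -0.03] w -0.0001 g 0.0
lat 0.6372 dep 0.2278 z 0.2092 Fd -0.4 Fn -0.4
t17.15 p [ 0.6093 -0.2933  0.205 ] yaw 84.32 tilt [ 0.0019 -0.0012] F [-0.2 -0.3  1.1] M [-0.01 -0.14 -0.  ] w 0.0006 g 0.4
lat 0.6366 dep 0.2280 z 0.2050 Fd 0.3 Fn -0.1
t17.40 p [ 0.6096 -0.2933  0.2046] yaw 84.32 tilt [ 0.0034 -0.0022] F [-4.   3.  14.7] M [ 0.38  0.57 -0.04] w 0.0002 g 7.6
lat 0.6369 dep 0.2280 z 0.2046 Fd -2.5 Fn -4.2
```

```bash
python3 -m pendant '[{"jaw":0,"linear":[0,-0.2,0.2],"twist":0},{"jaw":0,"linear":[0,0,0.2],"twist":0},{"jaw":0,"linear":[0,0,0.1],"twist":0},{"jaw":0,"linear":[0,0,0],"twist":0},{"jaw":0,"linear":[0,0,0],"twist":0}]' >/dev/null
python3 - <<'E'
from h import *
rk(); c=grab('side')
from red import red
red(c['color'],310,108,.6343-.014)
W=pts(c);W[W[...,2]>.25]=-9;print(bar(c,W,.62,-.15,.05,.13))
E
```

```text
t17.82 p [ 0.6095 -0.2932  0.2043] yaw 84.33 tilt [ 0.0095 -0.0046] F [-4.7  6.4 29.2] M [ 0.96  0.78 -0.02] w 0.0000 g 15.1
lat 0.6368 dep 0.2279 z 0.2043 Fd -5.9 Fn -5.3
uv 309.28 108.33 sum 138 dep 0.2213 z 0.1631
{'n': 53, 'zt': np.float64(0.1859), 'mid': array([ 0.6172, -0.173 ]), 'yaw': np.float32(-94.42), 'L': np.float64(0.0513), 'w': np.float64(0.0209)}
```

```bash
python3 -m pendant '[{"jaw":0,"linear":[0,0,-2],"twist":0},{"jaw":0.5,"linear":[0,-0.05,-3.5],"twist":0},{"jaw":0.5,"linear":[1.6,0,0],"twist":0},{"jaw":0.5,"linear":[1.6,0,0],"twist":0},{"jaw":0.5,"linear":[0,0,0],"twist":0},{"jaw":0.5,"linear":[0,0,0],"twist":0},{"jaw":0.5,"linear":[0,0,0],"twist":0},{"jaw":0.5,"linear":[0,0,0],"twist":0}]' 40 >/dev/null
python3 -c "
from h import *
rk()"
```

```text
t18.53 p [ 0.6089 -0.261   0.2487] yaw 84.32 tilt [-0.002   0.0008] F [0.2 1.  0. ] M [-0.02 -0.14 -0.01] w 0.0380 g 0.0
lat 0.6329 dep 0.1959 z 0.2487 Fd -1.0 Fn 0.1
```

```bash
python3 -m pendant '[{"jaw":0.5,"linear":[0,0.1,1.5],"twist":0},{"jaw":0.5,"linear":[0,0,1],"twist":0},{"jaw":0.5,"linear":[0,0,2],"twist":0},{"jaw":0.5,"linear":[0,0,2],"twist":0},{"jaw":0.5,"linear":[0,0,1.2],"twist":0},{"jaw":0.5,"linear":[0,0,0],"twist":0},{"jaw":0,"linear":[0,0,0],"twist":0},{"jaw":0,"linear":[0,0,0],"twist":0},{"jaw":0,"linear":[0,0,0],"twist":0},{"jaw":0,"linear":[0,0,0],"twist":0},{"jaw":0,"linear":[0,0,0],"twist":0},{"jaw":0,"linear":[0,0,0],"twist":0}]' 40 >/dev/null
python3 -c "
from h import *
rk()"
python3 -m pendant '[{"jaw":0,"linear":[0,0,-0.15],"twist":0},{"jaw":0,"linear":[0,0,-0.15],"twist":0},{"jaw":0,"linear":[0,0,0],"twist":0},{"jaw":0,"linear":[0,0,0],"twist":0}]' >/dev/null
python3 -c "
from h import *
rk()"
```

```text
t19.53 p [ 0.6109 -0.2613  0.1743] yaw 84.32 tilt [ 0.0018 -0.0013] F [ 0.1 -0.7  3.4] M [-0.14  0.    0.03] w 0.0237 g 40.0
lat 0.6349 dep 0.1961 z 0.1743 Fd 0.7 Fn 0.2
t19.87 p [ 0.6101 -0.2612  0.1758] yaw 84.33 tilt [-0.0007 -0.0003] F [-1.  -1.4 -2.7] M [-0.37 -0.05 -0.01] w 0.0237 g 40.0
lat 0.6341 dep 0.1960 z 0.1758 Fd 1.5 Fn -0.9
```

```bash
python3 -m pendant '[{"jaw":0,"linear":[0,0,-0.2],"twist":0},{"jaw":0,"linear":[0,0,-0.2],"twist":0},{"jaw":0,"linear":[0,0,0],"twist":0},{"jaw":0,"linear":[0,0,0],"twist":0}]' >/dev/null
python3 - <<'E'
from h import *
rk(); c=grab('side')
from red import red
red(c['color'],310,108,.6343-.014)
W=pts(c);W[W[...,2]>.25]=-9;print(bar(c,W,.62,-.15,.05,.13))
E
```

```text
t20.20 p [ 0.6096 -0.2608  0.1788] yaw 84.31 tilt [-0.0022  0.0011] F [-0.8 -3.7 -8.2] M [-0.31 -0.15 -0.01] w 0.0236 g 40.0
lat 0.6335 dep 0.1957 z 0.1788 Fd 3.8 Fn -0.5
uv 309.94 107.51 sum 51 dep 0.2278 z 0.1622
{'n': 60, 'zt': np.float64(0.1923), 'mid': array([ 0.615 , -0.1721]), 'yaw': np.float32(-92.78), 'L': np.float64(0.0513), 'w': np.float64(0.0213)}
```

```bash
python3 -m pendant '[{"jaw":0,"linear":[0,0,-0.2],"twist":0},{"jaw":0,"linear":[0,0,-0.1],"twist":0},{"jaw":0,"linear":[0,0,0],"twist":0},{"jaw":0,"linear":[0,0,0],"twist":0}]' >/dev/null
python3 - <<'E'
from h import *
rk(); c=grab('side')
W=pts(c);W[W[...,2]>.25]=-9;print(bar(c,W,.62,-.15,.05,.13))
cv2.imwrite('pics/q3.png',cv2.resize(c['color'][75:135,285:365],(800,600),interpolation=cv2.INTER_CUBIC))
E
```

```text
t20.58 p [ 0.6096 -0.2613  0.1814] yaw 84.32 tilt [-0.0023  0.0001] F [  0.8  -5.3 -14.8] M [-0.74 -0.2   0.02] w 0.0238 g 40.0
lat 0.6335 dep 0.1962 z 0.1814 Fd 5.1 Fn 1.4
{'n': 53, 'zt': np.float64(0.1977), 'mid': array([ 0.6152, -0.1733]), 'yaw': np.float32(-95.25), 'L': np.float64(0.0493), 'w': np.float64(0.0205)}
```

View pics/q3.png

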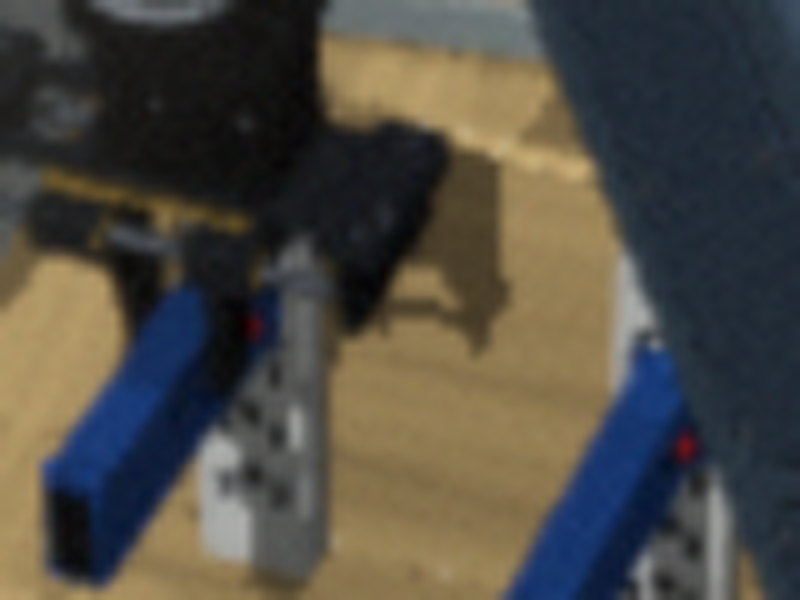

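The new arm is now pitched slightly tip-up under 15 N of lift, with its face held (red tab at crop (255,325)). The red tab seems to have moved in about 6 mm while levelling. I'll settle it back down, release, and look at the tab unobstructed.

```bash
python3 -m pendant '[{"jaw":0,"linear":[0,0,0.2],"twist":0},{"jaw":0,"linear":[0,0,0.2],"twist":0},{"jaw":0,"linear":[0,0,0.1],"twist":0},{"jaw":0,"linear":[0,0,0],"twist":0}]' >/dev/null
python3 cmp.py
python3 -m pendant '[{"jaw":0.5,"linear":[0,0,0],"twist":0},{"jaw":0.5,"linear":[0,0,0],"twist":0},{"jaw":0.5,"linear":[0,0,0],"twist":0},{"jaw":0.5,"linear":[0,0,0],"twist":0},{"jaw":0.5,"linear":[0,0,-3],"twist":0},{"jaw":0.5,"linear":[0,0,-3.5],"twist":0},{"jaw":0.5,"linear":[1,0,-3.5],"twist":0},{"jaw":0,"linear":[1,3.5,-1],"twist":0},{"jaw":0,"linear":[1,3.5,0],"twist":0},{"jaw":0,"linear":[1,3.5,0],"twist":0},{"jaw":0,"linear":[0,3.5,0],"twist":0},{"jaw":0,"linear":[0,2,0],"twist":0}]' >/dev/null
cat > chk.py <<'E'
from h import *
from red import red
c=grab('side'); red(c['color'],310,108,.6343-.014)
W=pts(c);W[W[...,2]>.25]=np.nan; W=np.nan_to_num(W,nan=-9)
d=np.array([-.1045,-.9945]);n=np.array([.9945,-.1045])
h=cv2.cvtColor(c['color'],cv2.COLOR_BGR2HSV)
P=W[(abs(h[...,0].astype(int)-113)<14)&(h[...,1]>90)&(W[...,2]>.13)]; dep=P[:,:2]@d; lat=P[:,:2]@n
for a in np.arange(.08,.25,.025):
    print(round(a,3),[(len(x),np.percentile(x[:,2],80).round(4)) if len(x)>5 else None for x in(P[(abs(lat-q)<.02)&(dep>a)&(dep<a+.025)] for q in(.632,.453))])
rk()
E
python3 chk.py
```

```text
{'n': 69, 'zt': np.float64(0.194), 'mid': array([ 0.6158, -0.1778]), 'yaw': np.float32(-92.76), 'L': np.float64(0.0581), 'w': np.float64(0.0228)} lat 0.6309932
{'n': 59, 'zt': np.float64(0.1901), 'mid': array([ 0.4381, -0.1553]), 'yaw': np.float32(-95.48), 'L': np.float64(0.0564), 'w': np.float64(0.0189)} lat 0.4519193
t21.02 p [ 0.6112 -0.2615  0.1795] yaw 84.34 tilt [ 0.0024 -0.002 ] F [-1.5 -3.  -1.4] M [-0.76  0.12 -0.06] w 0.0238 g 40.0
lat 0.6351 dep 0.1962 z 0.1795 Fd 3.2 Fn -1.2
uv 309.24 108.24 sum 141 dep 0.2210 z 0.1637
0.08 [(59, np.float64(0.1864)), (56, np.float64(0.1897))]
0.105 [(51, np.float64(0.185)), (46, np.float64(0.189))]
0.13 [(49, np.float64(0.1857)), (31, np.float64(0.1873))]
0.155 [(53, np.float64(0.1864)), None]
0.18 [(48, np.float64(0.1877)), None]
0.205 [(49, np.float64(0.189)), None]
0.23 [(29, np.float64(0.1869)), None]
t22.07 p [ 0.7789 -0.2359  0.2867] yaw 84.46 tilt [0.0048 0.0001] F [ 1.6 -1.5 -0.7] M [-0.04 -0.15  0.  ] w 0.0142 g 0.0
lat 0.7992 dep 0.1532 z 0.2867 Fd 1.3 Fn 1.8
```

```bash
python3 - <<'E'
from h import *
t=grab('top'); V=t['view'];f=200/np.tan(np.radians(t['fov_y'])/2);R=V[:3,:3];C=-R.T@V[:3,3]
n=np.array([.9945,-.1045,0]);d=np.array([-.1045,-.9945,0])
for nm,im in(('t0',cv2.imread('pics/top0.png')),('now',t['color'])):
    b,g,r=[im[...,i].astype(float) for i in range(3)]
    w=np.clip(r-np.maximum(g,b*1.0)-25,0,None)*(r>1.6*g); w[:,:380]=0;w[:,470:]=0;w[:130]=0;w[220:]=0
    k,l,s,ce=cv2.connectedComponentsWithStats((w>0).astype(np.uint8))
    for i in range(1,k):
        v,u=np.nonzero(l==i);ww=w[v,u];uc=(u*ww).sum()/ww.sum();vc=(v*ww).sum()/ww.sum()
        ray=R.T@np.array([(uc-t['cx'])/f,(vc-t['cy'])/f,1]);P=C+ray*(.163-C[2])/ray[2]
        print(nm,'uv %.2f %.2f n%d dep %.4f lat %.4f'%(uc,vc,len(v),P@d,P@n))
a=cv2.imread('pics/top0.png')[180:210,415:455];b=t['color'][130:160,420:460]
cv2.imwrite('pics/q4.png',cv2.resize(np.hstack([a,b]),(800,300),interpolation=cv2.INTER_NEAREST))
E
```

```text
t0 uv 428.00 201.00 n1 dep 0.2271 lat 0.4420
now uv 428.00 200.96 n2 dep 0.2271 lat 0.4422
```

View pics/q4.png

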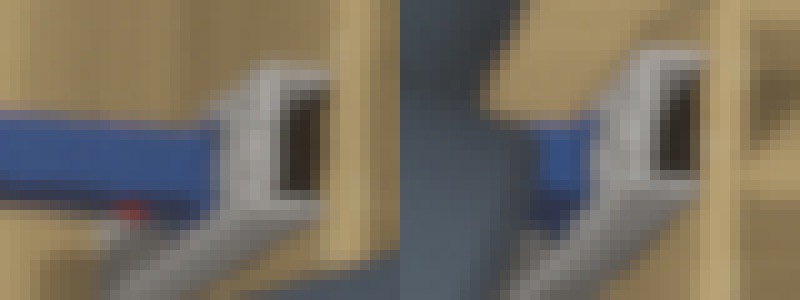

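The left panel shows the mounted arm's red tab at (130,212); in the right panel the new arm's tab is hidden by the robot. That was my last picture, so from here I work with numbers only. Moving the robot clear to measure the tab from above.

```bash
python3 -m pendant '[{"jaw":0,"linear":[3.5,-1,0],"twist":0},{"jaw":0,"linear":[3.5,-1,0],"twist":0},{"jaw":0,"linear":[3.5,-1,0],"twist":0},{"jaw":0,"linear":[3.5,-1,0],"twist":0},{"jaw":0,"linear":[3.5,-1,0],"twist":0},{"jaw":0,"linear":[3.5,-1,0],"twist":0},{"jaw":0,"linear":[3.5,-1,0],"twist":0},{"jaw":0,"linear":[0,0,0],"twist":0},{"jaw":0,"linear":[0,0,0],"twist":0}]' >/dev/null
cat > redtop.py <<'E'
from h import *
t=grab('top'); V=t['view'];f=200/np.tan(np.radians(t['fov_y'])/2);R=V[:3,:3];C=-R.T@V[:3,3]
n=np.array([.9945,-.1045,0]);d=np.array([-.1045,-.9945,0])
im=t['color'].astype(float); rd=im[...,2]-im[...,1]*.5-im[...,0]*.5
for nm,(v0,v1,u0,u1) in dict(mate=(195,206,420,440),new=(144,166,415,445)).items():
    s=rd[v0:v1,u0:u1].copy()
    B=im[v0:v1,u0:u1]; s[(B[...,1]-B[...,0]>14)]=0  # not wood
    s=np.clip(s-25,0,None)
    for v,u in zip(*np.nonzero(s)):
        ray=R.T@np.array([(u+u0-t['cx'])/f,(v+v0-t['cy'])/f,1]);P=C+ray*(.163-C[2])/ray[2]
        print(nm,u+u0,v+v0,B[v,u].astype(int),'%.0f'%s[v,u],'dep %.4f lat %.4f'%(P@d,P@n))
E
python3 redtop.py; python3 chk.py
```

```text
mate 427 200 [66 58 92] 5 dep 0.2235 lat 0.4452
mate 428 200 [65 58 93] 6 dep 0.2269 lat 0.4456
mate 427 201 [ 76  80 122] 19 dep 0.2237 lat 0.4417
mate 428 201 [ 66  69 117] 24 dep 0.2271 lat 0.4420
mate 429 201 [72 67 97] 2 dep 0.2306 lat 0.4424
new 430 150 [57 54 94] 14 dep 0.2235 lat 0.6257
new 431 150 [62 55 87] 4 dep 0.2270 lat 0.6261
new 429 151 [64 59 93] 6 dep 0.2202 lat 0.6217
new 430 151 [ 54  54 108] 29 dep 0.2237 lat 0.6221
new 431 151 [ 59  55 100] 18 dep 0.2272 lat 0.6224
uv 309.26 108.24 sum 146 dep 0.2212 z 0.1636
0.08 [(59, np.float64(0.1852)), (62, np.float64(0.1888))]
0.105 [(53, np.float64(0.1847)), (44, np.float64(0.1885))]
0.13 [(52, np.float64(0.1862)), (51, np.float64(0.189))]
0.155 [(50, np.float64(0.1865)), (39, np.float64(0.1877))]
0.18 [(55, np.float64(0.1862)), (8, np.float64(0.1853))]
0.205 [(46, np.float64(0.1884)), None]
0.23 [(33, np.float64(0.1876)), None]
t22.97 p [0.7276 0.0132 0.2884] yaw 84.32 tilt [-0.0001 -0.0006] F [ 0.3 -0.1  0.9] M [-0.08 -0.09  0.02] w 0.0006 g 0.0
lat 0.7222 dep -0.0892 z 0.2884 Fd 0.1 Fn 0.3
```

```bash
python3 -c "
from rig import robot
print(robot.hand_in())"
```

```text
the job is handed in; nothing more can be done
None
```

I handed in the job with the middle-sized blue arm hooked on the bare upright at about the other arm's height. Its catch appears to have snapped in: the red tab lines up within 2 mm, and a 15 N lift near the plate met resistance, though neither check is conclusive. The tip droops about 3–4 mm. I only moved that arm.

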